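Close the stamp-ink bottle and hold its snap cap down

ROBOT

A 7-joint arm with a two-finger parallel gripper is mounted at the origin on a cart in front of the work surface, level with it; the furniture and walls round the work are solid. World frame = base frame: x ahead of the robot, y to its left, z up, the work surface at z = 0. Lengths are in m, angles in rad, forces in N, time in s.
With the tool pointing down it reaches from about 0.425 to 0.875 m from the base axis. Payload 4.7 kg.
Tool frame: the origin (TCP) lies midway between the tips of the shut fingers; the grasp point (between the pads) lies 19 mm behind it; z points along the fingers, y is the line along which they close (so a half turn about z gives the same grasp; the last joint's range is limited). The gripper opens to 87 mm and grips with 3 to 60 N. Pads are 19 mm wide; open, the fingers measure 117 mm over their backs; the gripper's body (75 mm by 190 mm) begins 51 mm behind the grasp point.
Start: joints at [-1.322, 0.321, -0.07, 1.45, 0.023, 1.371, -0.057], TCP at [0.151, 0.632, 0.223] pointing down, gripper open.
Joint ranges: [-2.86, 2.86], [-0.3, 2.09], [-1.38, 1.24], [0.06, 2.45], [-1.56, 4.7], [0.09, 2.05], [-2.69, 2.69]. Speed limits (rad/s): [2.57, 2.57, 3.14, 3.14, 3.14, 3.14, 3.14].

INTERFACE

Orientations are given as a rotation vector (axis times angle).
In Python, from bench import ctrl gives the robot as it stands. The module is installed in compiled form; this text tells all that it offers.
- The arm moves only by the shell command python3 -m handwheel 'ROWS' [FORCE]. ROWS is JSON, a list of rows, each a list of 7 numbers: the finger opening in m, from 0 to 0.087, then the shift along the tool's x, y, z in m, then the turn, a rotation vector about the tool's x, y, z in degrees. A call has 1 to 12 rows; each row shifts and turns the commanded pose from where the row before left it, along the tool's axes as they then stand; what a row does not reach is not made up. A row lasts 1/8 s, in which the tool goes at most 62.5 mm and 10.7 degrees, less where a joint would pass 70% of its speed; a pose out of reach is approached as far as the arm can. A call is refused whole if a number of a shift passes 0.0625 or a number of a turn 10.7, either way. A call with a gripper value outside its range is refused whole. The fingers move at their own pace and stop on an object; FORCE is the grip in N (left out, the last holds). Time passes only in rows, so rows that do not move let the fingers close. It gives the time, the measured TCP pose, the force, the opening and the grip force at its end, in the units of the state.
- ctrl.get_state(): the state, without advancing time (a new reading comes with each control period).
- ctrl.get_image(name): name is "scene" or "top" or "wrist"; returns (picture, depth): 400x640x3 uint8, blue, green, red; 400x640 float32, m along the optical axis (not along the pixel's ray), 0 where there is no reading.
- ctrl.camera_info(name): a dict with "intrinsics" (3x3 intrinsics, pixels), "D" ([k1, k2, p1, p2, k3] as OpenCV has them; the pictures are not rectified), "R" (3x3) and "t" (3): a world point X has camera coordinates R X + t. Camera axes: x right, y down, z forward; pixel columns grow to the right and rows downward; lengths in m; the calibration is good to about 2 mm. A picture is of the moment at which its call begins: read the wrist's pose just before it. camera_info takes no time and is no camera call; for the wrist camera it gives the pose at the moment of the call.
- ctrl.close_job(): hands the job in; it is judged then, once.
The state is a dict: "time": time; "joint_positions": joint angles; "qd": joint speeds; "joint_torque": joint torques, N m; "position": TCP position; "tool_rot": TCP orientation; "ft_force": force on the tool from outside, world axes, zero at the start; "torque": the same for the moment, N m; "grip_width": opening from 0.0 (shut) to 1.0 (fully open); "grip_force": force on a finger pad.
Only numpy, scipy, OpenCV 4.12 (cv2) and the standard library are available. Lean on these libraries where they do the work, as an engineer would, in place of code of your own. Each camera call takes 0.05 s, during which the arm holds its last target. There are 200 camera calls.

TASK

Close the stamp-ink bottle: first set the red stopper fully into the bottle's neck, then press the blue snap cap straight down over neck and stopper until it clicks home against the shoulder. Keep pressing after the click: finish with the gripper still on the cap, pushing it down firmly (5 N or more), and leave the stamp, ink pad and thread spool beside the work where they are.

Things in the scene. Friction and masses are not known exactly. Their poses are not given: they have to be found in the camera images.
- bottle: White opaque round bottle, 60 mm diameter, blue band, upright on a dark round foot (84 mm diameter), fixed to the counter. Origin: centre of the foot's underside, z up the axis. Flat shoulder at z 70 mm (55 mm diameter); neck above it z 70 to 90 mm, 30 mm outer diameter. At z 80 mm four sprung steel balls stand out 4 mm from the neck, 90 degrees apart: the snap.
- seat (a point): Point on the bottle's axis at the shoulder, 70 mm above the counter: the cap's underside comes to rest here. The cap's lip meets the balls about 14 mm above it; pushing on takes 10 to 15 N, most at about 12 mm, then the resistance drops (the click) and from about 8 mm the balls draw the cap down until it meets the rigid shoulder, where it stays.
- rim (a point): Point on the bottle's axis at the top of the neck, 90 mm above the counter. The neck's round bore opens here, 16 mm wide and 18 mm deep. The underside of the stopper's flange comes to rest here.
- stopper: Red stopper, 30 mm tall, about 20 g, upright in the hole of the wooden block. Origin: centre of its underside (plug tip), z up. Tapered plug z 0 to 16 mm (10 mm diameter at the tip, 14 mm at the top); flange 26 mm diameter z 16 to 19 mm; round grip knob 14 mm diameter z 19 to 30 mm, to be pinched from above. Fully in, its origin is 16 mm below the rim.
- park_block: Light wooden block 56x56x22 mm, fixed to the counter, with a vertical hole through its middle (19 mm wide) in which the stopper waits. Origin: centre of its underside.
- snap_cap: Blue ribbed round cap, 49 mm diameter, 40 mm tall, about 40 g, standing on the counter open end down. Origin: centre of its underside (open end), z up. Hollow to 36 mm height, 41 mm inside; an inward lip at the foot (z 0 to 4 mm) leaves a 33 mm opening. Grip it round its sides from above, hard enough (40 N) not to slip while pressing.
- rubber_stamp: Wooden rubber stamp, 25x52 mm, 69 mm tall, bystander. Origin: centre of its underside.
- ink_pad: Closed green and black ink pad, 57x73x18 mm, bystander. Origin: centre of its underside.
- thread_spool: Spool of red thread, 29 mm diameter, 46 mm tall, standing, bystander. Origin: centre of its underside.

How it is judged:
On the way, in this order (a step that is already met when the one before it is completed fails the run):
1. the stopper is fully in the neck, its flange on the rim (z of stopper in the frame of rim below -0.0135 m and horizontal distance between stopper and rim below 0.005 m and angle between stopper's own z axis and vertical below 0.15 rad), for 0.2 s.
2. the cap has clicked home on the shoulder over the stopper (z of snap_cap in the frame of seat below 0.003 m and horizontal distance between snap_cap and seat below 0.004 m and angle between snap_cap's own z axis and vertical below 0.1 rad), for 0.2 s.
At the end, for the whole second after the job is handed in: The stopper is in the neck (flange within 2.5 mm of the rim, centred within 5 mm), the cap is clicked on (within 3 mm of the shoulder, centred within 4 mm, upright within 0.1 rad) and the fingers still press it: cap on bottle with more than 3 N, fingers on cap with more than 3 N, cap at rest (all of step 2 and z of stopper in the frame of rim below -0.0135 m and horizontal distance between stopper and rim below 0.005 m and contact force between snap_cap and bottle above 3 N and contact force between the fingers and snap_cap above 3 N and linear speed of snap_cap below 0.02 m/s); the arm keeps its last pose, push and grip.
It fails at once if the stamp, ink pad or thread spool is moved more than 30 mm or tipped over (distance of any of rubber_stamp, ink_pad, thread_spool from where it was at the start of the episode above 0.03 m or angle between any of rubber_stamp, thread_spool's own z axis and vertical above 0.6 rad).
It also fails if it takes over 67 s, if anything falls off the work surface, if the arm or the gripper's body presses on something with over 40 N, if the wrist force passes 120 N, or if a joint passes its speed limit or range.

## Working session

There is one attempt and no reset: what is moved stays moved. The work goes in short steps, Python scripts to look and compute and a shell command to move; the robot and the scene stay as the last step left them, time stands still between calls to the robot, and variables do not carry over. Pictures are saved under pics/ and viewed, at most 10 in all, crops included, and the job is handed in when it is done.

```bash
mkdir -p pics; cat > h.py <<'E'
import numpy as np, cv2
from bench import ctrl
def grab(n):
    i=ctrl.camera_info(n); im,d=ctrl.get_image(n); return im,d,i
def ray(i,uv):
    p=cv2.undistortPoints(np.array(uv,float).reshape(-1,1,2),np.array(i["intrinsics"]),np.array(i["D"])).reshape(-1,2)
    R=np.array(i["R"]);return -R.T@np.array(i["t"]),np.c_[p,np.ones(len(p))]@R
def onplane(i,uv,z):
    o,d=ray(i,uv);return o+d*((z-o[2])/d[:,2])[:,None]
def cloud(i,d):
    v,u=np.mgrid[:d.shape[0],:d.shape[1]]
    o,r=ray(i,np.c_[u.ravel(),v.ravel()]);P=o+r*d.ravel()[:,None];P[d.ravel()<=0]=np.nan
    return P.reshape(*d.shape,3)
E
python3 - <<'E'
from h import *
for n in("scene","top"):
    im,d,i=grab(n);cv2.imwrite(f"pics/{n}0.png",im);np.savez(f"{n}0.npz",im=im,d=d,**{k:np.array(i[k]) for k in("intrinsics","D","R","t")})
    print(n,-np.array(i["R"]).T@np.array(i["t"]))
print(ctrl.get_state())
E
```

```text
scene [-0.07457754 -0.29170585  0.8765259 ]
top [0.41999628 0.07202391 0.91680944]
{'time': 0.1, 'joint_positions': array([-1.32189652,  0.32175016, -0.07007676,  1.45153707,  0.02260538,
        1.37081181, -0.05692084]), 'qd': array([-0.00131707, -0.00203323, -0.00072559, -0.00331748, -0.00098871,
       -0.0004509 ,  0.00118627]), 'joint_torque': array([-1.81346854e-04, -4.92570376e+01, -4.05796096e-01, -3.13401461e+01,
       -6.43779687e-02,  3.95997043e-02,  8.34085176e-05]), 'position': array([0.1511607 , 0.63167218, 0.22157799]), 'tool_rot': array([-3.67963815e-01, -3.11986641e+00,  2.69665326e-03]), 'ft_force': array([-0.67040377,  0.22281272,  0.54579357]), 'torque': array([0.04763419, 0.01788806, 0.01805746]), 'grip_force': 0.0, 'grip_width': 1.0013165634929995}
```

View pics/top0.png

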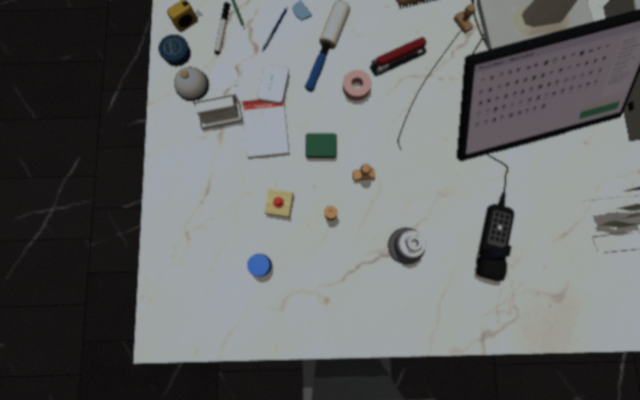

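View pics/scene0.png

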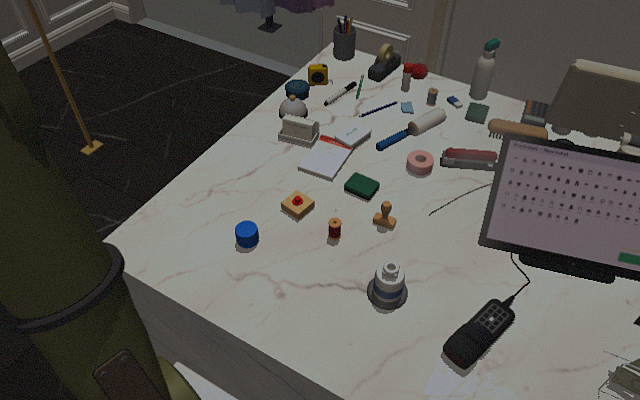

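Top view: cap (260,265), stopper/block (279,203), bottle (408,244), spool (331,213), stamp (364,173), ink pad (321,145). The scene view shows the same items, with the cap at (247,235), the stopper at (298,201) and the bottle at (390,280).

```bash
python3 - <<'E'
from h import *
def blob(im,lo,hi,c,r=30):
    h=cv2.cvtColor(im,cv2.COLOR_BGR2HSV);m=cv2.inRange(h,lo,hi)
    if lo[0]==0: m|=cv2.inRange(h,(170,lo[1],lo[2]),(180,255,255))
    w=np.zeros_like(m);cv2.circle(w,c,r,255,-1);m&=w
    n,l,s,ce=cv2.connectedComponentsWithStats(m);k=1+np.argmax(s[1:,4]);return l==k,ce[k]
C={"scene":dict(cap=(247,235),stop=(298,201),bot=(390,280),spool=(334,228),stamp=(384,213)),"top":dict(cap=(260,265),stop=(279,203),bot=(408,244),spool=(331,213),stamp=(364,173),pad=(321,145))}
for n in C:
    i=np.load(n+"0.npz");P=cloud(i,i["d"])
    for k,zt in(("cap",.04),("stop",.03)):
        m,c=blob(i["im"],(100,120,60) if k=="cap" else (0,150,60),(130,255,255) if k=="cap" else (10,255,255),C[n][k],25 if k=="cap" else 12)
        Q=P[m];zz=np.nanpercentile(Q[:,2],90);T=Q[np.abs(Q[:,2]-zz)<.004]
        (cx,cy),r=cv2.minEnclosingCircle(np.argwhere(m)[:,::-1].astype(np.float32))
        print(n,k,c.round(1),m.sum(),"z90",zz.round(4),"top mean",T.mean(0).round(4),"mid",((T.max(0)+T.min(0))/2).round(4),"plane",onplane(i,[c],zt).round(4))
    for k in("bot","spool","stamp","pad"):
        if k in C[n]:
            u,v=C[n][k];W=P[v-25:v+26,u-25:u+26].reshape(-1,3) if k=="bot" else P[v-10:v+11,u-10:u+11].reshape(-1,3)
            print(n,k,"zmax",np.nanmax(W[:,2]).round(4))
            for a,b in((.006,.013),(.064,.076),(.084,.096)) if k=="bot" else((.04,.09),(.01,.09)):
                T=W[(W[:,2]>a)&(W[:,2]<b)]
                if len(T):print("  ",a,b,len(T),T.mean(0).round(4),T.min(0).round(4),T.max(0).round(4))
    print("counter z",np.nanmedian(P[250:300,200:240,2]) )
E
python3 - <<'E'
import cv2
a=cv2.imread("pics/top0.png")[120:300,230:450];cv2.imwrite("pics/c1.png",cv2.resize(a,None,fx=3.2,fy=3.2,interpolation=cv2.INTER_CUBIC))
E
```

```text
scene cap [245.5 231.8] 376 z90 0.0423 top mean [0.4453 0.2162 0.0408] mid [0.4463 0.2165 0.0414] plane [[0.4389 0.2115 0.04  ]]
scene stop [297.1 200.3] 76 z90 0.0371 top mean [0.5844 0.1731 0.0363] mid [0.5841 0.174  0.0368] plane [[0.5823 0.172  0.03  ]]
scene bot zmax 0.0939
   0.006 0.013 347 [ 0.4664 -0.1151  0.009 ] [ 0.4406 -0.1512  0.006 ] [ 0.5134 -0.0694  0.0129]
   0.064 0.076 374 [ 0.4726 -0.1135  0.0698] [ 0.4522 -0.1388  0.0641] [ 0.5087 -0.0826  0.0759]
   0.084 0.096 147 [ 0.4794 -0.1116  0.0891] [ 0.4658 -0.1253  0.0842] [ 0.497  -0.0962  0.0939]
scene spool zmax 0.0518
   0.04 0.09 107 [0.556  0.0569 0.0461] [0.5437 0.0442 0.0408] [0.5703 0.0707 0.0518]
   0.01 0.09 218 [0.5522 0.0547 0.0358] [0.5427 0.0433 0.0101] [0.5703 0.0707 0.0518]
scene stamp zmax 0.0712
   0.04 0.09 108 [ 0.6411 -0.0245  0.0587] [ 0.6342 -0.0346  0.0408] [ 0.6525 -0.0108  0.0712]
   0.01 0.09 293 [ 0.6428 -0.0227  0.0342] [ 0.6328 -0.0469  0.0112] [0.6597 0.0035 0.0712]
counter z 0.00015309852190992235
top cap [258.8 264.9] 385 z90 0.0417 top mean [0.4444 0.2147 0.0402] mid [0.4444 0.2153 0
[... 318 characters left out ...]
.0703] [ 0.4511 -0.1383  0.0641] [ 0.5057 -0.0832  0.0756]
   0.084 0.096 141 [ 0.4784 -0.111   0.0895] [ 0.4644 -0.1263  0.0842] [ 0.4931 -0.0968  0.0931]
top spool zmax 0.0504
   0.04 0.09 132 [0.5541 0.0568 0.046 ] [0.5406 0.0435 0.0402] [0.5676 0.07   0.0504]
   0.01 0.09 153 [0.553  0.0568 0.0434] [0.5406 0.0435 0.0138] [0.5676 0.07   0.0504]
top stamp zmax 0.072
   0.04 0.09 103 [ 0.6423 -0.022   0.064 ] [ 0.6326 -0.0339  0.0479] [ 0.6564 -0.0113  0.072 ]
   0.01 0.09 262 [ 0.6415 -0.0222  0.0362] [ 0.6311 -0.0479  0.0101] [ 0.658  -0.0011  0.072 ]
top pad zmax 0.0239
   0.01 0.09 440 [0.7165 0.0721 0.0181] [0.6917 0.0482 0.0144] [0.7422 0.0959 0.0239]
counter z -0.00028664662546812325
```

View pics/c1.png

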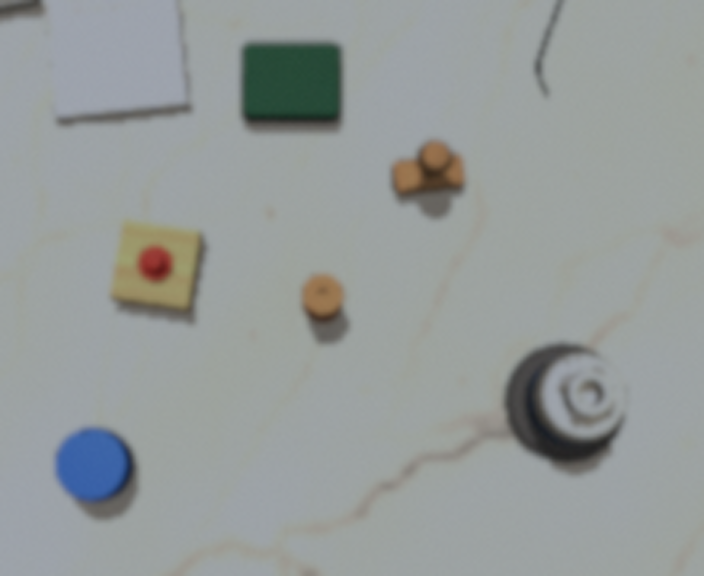

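```bash
cat >> h.py <<'E'
from scipy.spatial.transform import Rotation as Ro
def to(xyz,yaw=None):
    s=ctrl.get_state();R=Ro.from_rotvec(s["tool_rot"]);M=R.as_matrix();d=M.T@(np.array(xyz)-s["position"])
    y=np.arctan2(M[1,1],M[0,1]) if yaw is None else yaw
    yt=np.array([np.cos(y),np.sin(y),0]);z=np.array([0,0,-1.]);G=np.c_[np.cross(yt,z),yt,z]
    print("pos",s["position"].round(4),"yaw",np.degrees(np.arctan2(M[1,1],M[0,1])).round(2),"t",round(s["time"],2),"F",s["ft_force"].round(1),"w",s["grip_width"],"gf",s["grip_force"])
    print("tool shift mm",(d*1e3).round(1),"turn deg",np.degrees((R.inv()*Ro.from_matrix(G)).as_rotvec()).round(2))
E
python3 -c "
from h import *
i=ctrl.camera_info('wrist');print(-np.array(i['R']).T@i['t'],i['R'][2],i['intrinsics'][0])
to([.5827,.1722,.20])"
```

```text
[0.08447493 0.64864326 0.38363508] [ 0.24998139 -0.06148584 -0.96629643] [316.45246589   0.         318.65981057]
pos [0.1512 0.6317 0.2216] yaw 76.55 t 0.1 F [-0.7  0.2  0.5] w 1.0013165634929995 gf 0.0
tool shift mm [-526.6 -346.4   22.2] turn deg [-0.1   0.01  0.  ]
```

```bash
python3 -m handwheel '[[0.087,-0.05,-0.033,0.002,0,0,0],[0.087,-0.05,-0.033,0.002,0,0,0],[0.087,-0.05,-0.033,0.002,0,0,0],[0.087,-0.05,-0.033,0.002,0,0,0],[0.087,-0.05,-0.033,0.002,0,0,0],[0.087,-0.05,-0.033,0.002,0,0,0],[0.087,-0.05,-0.033,0.002,0,0,0],[0.087,-0.05,-0.033,0.002,0,0,0],[0.087,-0.05,-0.033,0.002,0,0,0],[0.087,-0.05,-0.033,0.002,0,0,0],[0.087,-0.026,-0.016,0.002,0,0,0],[0.087,0,0,0,0,0,0]]' 20
python3 - <<'E'
from h import *
to([.5827,.1722,.20])
im,d,i=grab("wrist");cv2.imwrite("pics/w1.png",im);np.savez("w1.npz",im=im,d=d,**{k:np.array(i[k]) for k in("intrinsics","D","R","t")})
E
```

```text
time: 1.6
position: [0.5835, 0.1697, 0.1997]
tool_rot: [-0.377, -3.119, 0.003]
ft_force: [-0.4, -0.3, 0.1]
grip_width: 1.0
grip_force: 0.0
pos [0.5835 0.1697 0.1997] yaw 76.22 t 1.6 F [-0.4 -0.3  0.1] w 0.9996691732237829 gf 0.0
tool shift mm [ 1.4  2.2 -0.3] turn deg [-0.12 -0.   -0.  ]
```

View pics/w1.png

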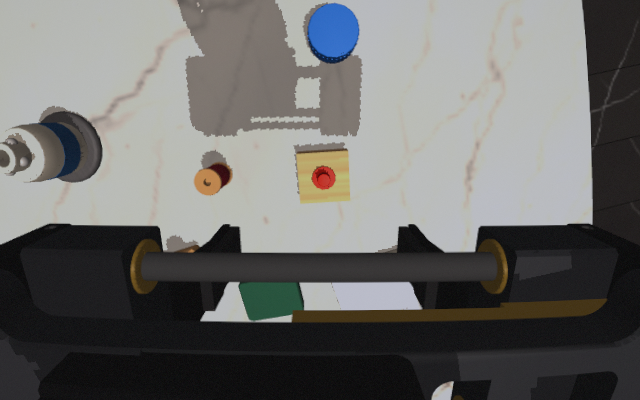

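The wrist view shows the stopper at (323,178), the cap at (333,31), the spool at (210,180) and the bottle neck near (10,155). I'll refine the stopper and cap positions from this.

```bash
python3 - <<'E'
from h import *
i=np.load("w1.npz");h=cv2.cvtColor(i["im"],cv2.COLOR_BGR2HSV);P=cloud(i,i["d"])
m=cv2.inRange(h,(0,150,50),(8,255,255))|cv2.inRange(h,(172,150,50),(180,255,255));m[:,:300]=0;m[:,345:]=0;m[210:]=0
Q=P[m>0];print("flange+knob",len(Q),Q.mean(0).round(4))
for a,b in((.023,.028),(.033,.04)):
    T=Q[(Q[:,2]>a)&(Q[:,2]<b)];print(a,len(T),T.mean(0).round(4),((T.min(0)+T.max(0))/2).round(4),np.ptp(T,0).round(4))
(e,ax,an)=cv2.fitEllipse(max(cv2.findContours(m,0,1)[0],key=len));print(e,ax,onplane(i,[e],.025).round(4))
m=cv2.inRange(h,(100,120,60),(130,255,255));m[80:]=0;m[:,:280]=0
Q=P[m>0];T=Q[Q[:,2]>.037];print("cap",T.mean(0).round(4),((T.min(0)+T.max(0))/2).round(4),np.ptp(T,0).round(4))
E
```

```text
flange+knob 415 [nan nan nan]
0.023 262 [0.5845 0.175  0.0249] [0.5851 0.1747 0.0255] [0.0247 0.0245 0.0047]
0.033 132 [0.5849 0.1746 0.0358] [0.585  0.1745 0.0353] [0.0131 0.0133 0.0043]
(323.23980712890625, 177.46719360351562) (22.007619857788086, 22.202314376831055) [[0.5852 0.1747 0.025 ]]
cap [0.4471 0.2172 0.0399] [0.447  0.2171 0.0399] [0.048  0.0482 0.0058]
```

```bash
python3 -m handwheel '[[0.087,0,0.005,0.05,-0.1,0,0],[0.087,0,0,0.05,0,0,0],[0.087,0,0,0.04,0,0,0],[0.06,0,0,0.02,0,0,0],[0.04,0,0,0.0117,0,0,0],[0.03,0,0,0,0,0,0]]' 20
python3 -c "
from h import *
to([.585,.1746,.028])"
```

```text
time: 2.4
position: [0.5836, 0.1789, 0.0292]
tool_rot: [0.367, 3.12, 0.003]
ft_force: [-0.3, 0.1, 0.1]
grip_width: 0.744
grip_force: 0.0
pos [0.5836 0.1789 0.0292] yaw 76.58 t 2.4 F [-0.3  0.1  0.1] w 0.7441332312710831 gf 0.0
tool shift mm [-2.3 -3.9  1.2] turn deg [ 0.12  0.01 -0.  ]
```

```bash
python3 -m handwheel '[[0.04,-0.002,-0.004,0.001,0,0,0],[0.04,0,0,0,0,0,0],[0.04,0,0,0,0,0,0]]'
python3 -c "
from h import *
to([.585,.1746,.028])"
```

```text
time: 2.78
position: [0.5851, 0.1741, 0.0286]
tool_rot: [0.368, 3.119, 0.004]
ft_force: [1.1, 0.3, 0.5]
grip_width: 0.483
grip_force: 0.0
pos [0.5851 0.1741 0.0286] yaw 76.53 t 2.77 F [1.1 0.3 0.5] w 0.4826553726108723 gf 0.0
tool shift mm [0.2 0.5 0.6] turn deg [ 0.15  0.05 -0.  ]
```

```bash
python3 -m handwheel '[[0,0,0,0,0,0,0],[0,0,0,0,0,0,0],[0,0,0,0,0,0,0],[0,0,0,0,0,0,0],[0,0,0,0,0,0,0],[0,0,0,0,0,0,0]]' 25
python3 -m handwheel '[[0,0,0,-0.02,0,0,0],[0,0,0,-0.05,0,0,0],[0,0,0,-0.06,0,0,0],[0,0,0,-0.041,0,0,0],[0,0,0,0,0,0,0],[0,0,0,0,0,0,0]]' 25
python3 - <<'E'
from h import *
to([.4795,-.110,.20])
im,d,i=grab("wrist");cv2.imwrite("pics/w2.png",im);np.savez("w2.npz",im=im,d=d,**{k:np.array(i[k]) for k in("intrinsics","D","R","t")})
h=cv2.cvtColor(im,cv2.COLOR_BGR2HSV);m=cv2.inRange(h,(0,150,50),(8,255,255))|cv2.inRange(h,(172,150,50),(180,255,255));m[:,:270]=0;m[:,380:]=0
ys,xs=np.nonzero(m);print("red",len(xs),xs.min(),xs.max(),ys.min(),ys.max())
E
```

```text
time: 3.52
position: [0.5846, 0.1741, 0.0279]
tool_rot: [0.368, 3.12, 0.003]
ft_force: [0.0, 0.4, 0.1]
grip_width: 0.143
grip_force: 25.0
time: 4.28
position: [0.5843, 0.1736, 0.1993]
tool_rot: [0.368, 3.12, 0.003]
ft_force: [-0.3, 0.3, -0.6]
grip_width: 0.15
grip_force: 25.0
pos [0.5843 0.1736 0.1993] yaw 76.54 t 4.28 F [-0.3  0.3 -0.6] w 0.14956443004946443 gf 24.99986618757248
tool shift mm [  35.9 -300.2   -1.4] turn deg [ 0.13  0.01 -0.  ]
red 823 303 336 219 252
```

View pics/w2.png

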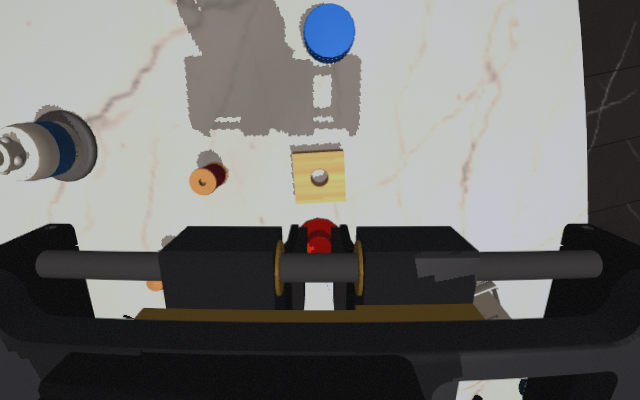

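Stopper is held between the fingers at (319,235). I'll move over the bottle and measure the neck with the wrist camera.

```bash
python3 -m handwheel '[[0,0.007,-0.06,0,0,0,0],[0,0.007,-0.06,0,0,0,0],[0,0.007,-0.06,0,0,0,0],[0,0.007,-0.06,0,0,0,0],[0,0.008,-0.06,-0.001,0,0,0],[0,0,0,0,0,0,0],[0,0,0,0,0,0,0],[0,0,0,0,0,0,0]]' 25
python3 - <<'E'
from h import *
to([.4795,-.110,.20])
im,d,i=grab("wrist");cv2.imwrite("pics/w3.png",im[60:300,180:460].repeat(2,0).repeat(2,1));np.savez("w3.npz",im=im,d=d,**{k:np.array(i[k]) for k in("intrinsics","D","R","t")})
P=cloud(i,d);m=np.zeros((400,640),bool);m[60:215,200:440]=1
for a,b in((.064,.076),(.086,.094)):
    k=m&(P[...,2]>a)&(P[...,2]<b);T=P[k];c,r=cv2.minEnclosingCircle(T[:,:2].astype(np.float32));print(a,len(T),T.mean(0).round(4),((T.min(0)+T.max(0))/2).round(4),np.ptp(T,0).round(4),np.round(c,4),r)
    print(np.argwhere(k).min(0),np.argwhere(k).max(0))
E
```

```text
time: 5.32
position: [0.4799, -0.108, 0.1987]
tool_rot: [-0.363, -3.119, -0.002]
ft_force: [-0.3, 0.7, 0.1]
grip_width: 0.15
grip_force: 25.0
pos [ 0.4799 -0.108   0.1987] yaw 76.71 t 5.33 F [-0.3  0.7  0.1] w 0.14960291077870014 gf 24.999984204769135
tool shift mm [-0.1 -2.1 -1.3] turn deg [ 0.08 -0.07  0.  ]
0.064 1774 [ 0.4773 -0.1093  0.0698] [ 0.4808 -0.1101  0.07  ] [0.0556 0.0554 0.0119] [ 0.4806 -0.1099] 0.028379226103425026
[159 287] [214 344]
0.086 614 [ 0.4805 -0.1101  0.0895] [ 0.4812 -0.1102  0.0889] [0.0296 0.0291 0.0058] [ 0.4812 -0.1102] 0.014923522248864174
[177 299] [209 332]
```

View pics/w3.png

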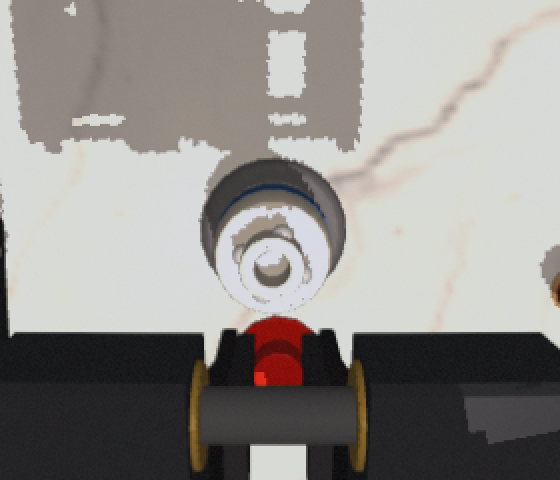

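The crop shows the bottle neck with its bore at image (316,192) and the stopper above it at (319,235), well aligned. I'll check the held stopper's offset from the TCP.

```bash
python3 - <<'E'
from h import *
i=np.load("w3.npz");im=i["im"];h=cv2.cvtColor(im,cv2.COLOR_BGR2HSV);P=cloud(i,i["d"])
m=cv2.inRange(h,(0,150,50),(8,255,255))|cv2.inRange(h,(172,150,50),(180,255,255));m[:,:270]=0;m[:,380:]=0
Q=P[m>0];print(np.nanpercentile(Q,[2,10,30,50,70,90,98],axis=0).round(4))
s=ctrl.get_state()["position"]
# flange outer rim (front edge): circle fit on the flange-top points' boundary
T=Q[(abs(Q[:,2]-(s[2]-.0035))<.003)]
ys,xs=np.nonzero(m)
fr=[]
for x in range(xs.min()+1,xs.max()): fr.append((x,ys[xs==x].min()))
fr=[f for f in fr if f[1]<232]
E_=onplane(i,fr,s[2]-.003)[:,:2];A=np.c_[2*E_,np.ones(len(E_))];c=np.linalg.lstsq(A,(E_**2).sum(1),rcond=None)[0]
print(len(fr),"flange centre",c[:2].round(4),"r",np.sqrt(c[2]+c[:2]@c[:2]).round(4),"tcp",s.round(4))
E
python3 -c "
from h import *
to([.481,-.110,.122])"
```

```text
[[ 0.4691 -0.1131  0.1947]
 [ 0.4708 -0.1117  0.1953]
 [ 0.4739 -0.1088  0.1962]
 [ 0.4755 -0.1063  0.2032]
 [ 0.478  -0.1037  0.2065]
 [ 0.4814 -0.1011  0.2072]
 [ 0.4833 -0.099   0.2079]]
32 flange centre [ 0.4808 -0.1075] r 0.0124 tcp [ 0.4799 -0.108   0.1988]
pos [ 0.4799 -0.108   0.1988] yaw 76.71 t 5.38 F [-0.4  0.7  0. ] w 0.13980469988461203 gf 24.999936819076538
tool shift mm [-1.6 -1.8 76.8] turn deg [ 0.08 -0.06  0.  ]
```

```bash
python3 -m handwheel '[[0,-0.001,-0.0025,0.04,0,0,0],[0,0,0,0.03,0,0,0],[0,0,0,0.007,0,0,0],[0,0,0,0,0,0,0],[0,0,0,0,0,0,0],[0,0,0,0,0,0,0]]' 25
python3 -c "
from h import *
to([.4803,-.1107,.096])"
```

```text
time: 6.12
position: [0.481, -0.1122, 0.1234]
tool_rot: [0.367, 3.118, 0.003]
ft_force: [-0.8, 0.1, 0.1]
grip_width: 0.146
grip_force: 25.0
pos [ 0.481  -0.1122  0.1234] yaw 76.56 t 6.12 F [-0.8  0.1  0.1] w 0.14579092060896334 gf 24.99986082315445
tool shift mm [ 1.   1.3 27.4] turn deg [ 0.14  0.11 -0.  ]
```

```bash
python3 -m handwheel '[[0,0.0005,0.001,0.005,0,0,0],[0,0,0,0.006,0,0,0],[0,0,0,0.006,0,0,0],[0,0,0,0,0,0,0]]' 25
python3 -c "
from h import *
to([.4803,-.1107,.096])"
```

```text
time: 6.62
position: [0.4793, -0.111, 0.1046]
tool_rot: [-0.368, -3.119, -0.002]
ft_force: [-0.5, 0.2, 0.0]
grip_width: 0.144
grip_force: 25.0
pos [ 0.4793 -0.111   0.1046] yaw 76.54 t 6.62 F [-0.5  0.2  0. ] w 0.144182885254893 gf 24.99985545873642
tool shift mm [-1.   0.6  8.6] turn deg [ 0.08 -0.08  0.  ]
```

Tip is inside with no contact force. Continue to the rim and press lightly.

```bash
python3 -m handwheel '[[0,0,0,0.004,0,0,0],[0,0,0,0.003,0,0,0],[0,0,0,0.002,0,0,0],[0,0,0,0.001,0,0,0],[0,0,0,0,0,0,0]]' 25
python3 -c "
from h import *
to([.4803,-.1107,.096])"
```

```text
time: 7.25
position: [0.4799, -0.111, 0.0957]
tool_rot: [0.368, 3.12, 0.003]
ft_force: [-2.0, 0.9, 4.3]
grip_width: 0.142
grip_force: 25.0
pos [ 0.4799 -0.111   0.0957] yaw 76.55 t 7.25 F [-2.   0.9  4.3] w 0.14217569416342984 gf 25.00196099281311
tool shift mm [-0.3  0.4 -0.3] turn deg [ 0.12 -0.    0.  ]
```

```bash
python3 -m handwheel '[[0,0,0,0.001,0,0,0],[0,0,0,0,0,0,0]]' 25
python3 -m handwheel '[[0.05,0,0,0,0,0,0],[0.05,0,0,0,0,0,0],[0.05,0,0,0,0,0,0],[0.05,0,0,-0.01,0,0,0],[0.05,0,0,-0.04,0,0,0],[0.087,0,0,-0.06,0,0,0],[0.087,0,0,0,0,0,0],[0.087,0,0,0,0,0,0]]' 25
python3 - <<'E'
from h import *
to([.4471,.2172,.20])
im,d,i=grab("wrist");cv2.imwrite("pics/w4.png",im[60:300,180:460].repeat(2,0).repeat(2,1));np.savez("w4.npz",im=im,d=d,**{k:np.array(i[k]) for k in("intrinsics","D","R","t")})
P=cloud(i,d);h=cv2.cvtColor(im,cv2.COLOR_BGR2HSV)
m=cv2.inRange(h,(0,150,50),(8,255,255))|cv2.inRange(h,(172,150,50),(180,255,255));m[:,:270]=0;m[:,380:]=0;m[:100]=0
Q=P[m>0]
for a,b in((.087,.097),(.1,.11)):
    T=Q[(Q[:,2]>a)&(Q[:,2]<b)];print(len(T),T.mean(0).round(4),((T.min(0)+T.max(0))/2).round(4),np.ptp(T,0).round(4))
E
```

```text
time: 7.5
position: [0.48, -0.111, 0.0956]
tool_rot: [0.368, 3.12, 0.004]
ft_force: [-4.6, 1.2, 11.8]
grip_width: 0.143
grip_force: 25.0
time: 8.5
position: [0.4798, -0.1112, 0.2045]
tool_rot: [0.368, 3.119, 0.003]
ft_force: [0.1, 0.3, -0.5]
grip_width: 0.83
grip_force: 0.0
pos [ 0.4798 -0.1112  0.2045] yaw 76.55 t 8.5 F [ 0.1  0.3 -0.5] w 0.8302545943393993 gf 0.0
tool shift mm [108.2 311.8   5.2] turn deg [ 0.13  0.03 -0.  ]
374 [ 0.4794 -0.1099  0.093 ] [ 0.4808 -0.1103  0.0939] [0.0245 0.0245 0.0056]
205 [ 0.4803 -0.1104  0.1037] [ 0.4807 -0.1106  0.1028] [0.0135 0.0136 0.0053]
```

View pics/w4.png

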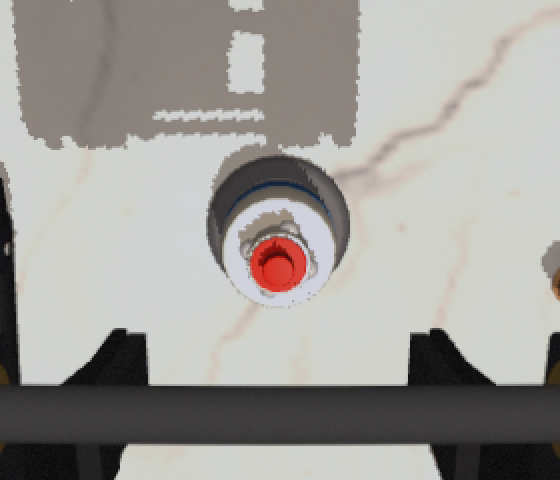

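The crop shows the stopper seated, with its flange concentric on the neck at crop (278,264). The flange top is at z ≈ 93 mm. Next the cap.

```bash
python3 -m handwheel '[[0.087,0.018,0.052,0.001,0,0,0],[0.087,0.018,0.052,0.001,0,0,0],[0.087,0.018,0.052,0.001,0,0,0],[0.087,0.018,0.052,0.001,0,0,0],[0.087,0.018,0.052,0.001,0,0,0],[0.087,0.018,0.052,0,0,0,0],[0.087,0,0,0,0,0,0],[0.087,0,0,0,0,0,0],[0.087,0,0,0,0,0,0]]' 45
python3 - <<'E'
from h import *
im,d,i=grab("wrist");P=cloud(i,d);h=cv2.cvtColor(im,cv2.COLOR_BGR2HSV)
m=cv2.inRange(h,(100,120,60),(130,255,255));m[:,:200]=0;m[:,440:]=0
T=P[m>0];T=T[T[:,2]>.037];c=(T.min(0)+T.max(0))/2;print(len(T),T.mean(0).round(4),c.round(4),np.ptp(T,0).round(4),cv2.minEnclosingCircle(T[:,:2].astype(np.float32)))
to([c[0],c[1],.008])
E
```

```text
time: 9.68
position: [0.4475, 0.2156, 0.1993]
tool_rot: [-0.372, -3.119, -0.001]
ft_force: [-0.2, -0.3, 0.2]
grip_width: 0.997
grip_force: 0.0
1645 [0.4458 0.2178 0.0399] [0.446  0.2179 0.0396] [0.0479 0.0474 0.0048] ((0.44646021723747253, 0.21750013530254364), 0.024482859298586845)
pos [0.4476 0.2157 0.1995] yaw 76.4 t 9.72 F [ 0.4  0.2 -0.6] w 1.0002816536312138 gf 0.0
tool shift mm [  2.    1.4 191.5] turn deg [ 0.07 -0.02  0.  ]
```

```bash
python3 -m handwheel '[[0.087,0.0015,0.0015,0.05,0,0,0],[0.087,0,0,0.05,0,0,0],[0.087,0,0,0.05,0,0,0],[0.087,0,0,0.03,0,0,0],[0.087,0,0,0.009,0,0,0],[0.075,0,0,0,0,0,0],[0.065,0,0,0,0,0,0],[0.065,0,0,0,0,0,0]]' 45
python3 -c "
from h import *
to([.4463,.2176,.010])"
```

```text
time: 10.72
position: [0.4473, 0.22, 0.0122]
tool_rot: [0.368, 3.118, 0.005]
ft_force: [-0.2, 0.5, 0.6]
grip_width: 0.781
grip_force: 0.0
pos [0.4473 0.22   0.0122] yaw 76.55 t 10.72 F [-0.2  0.5  0.6] w 0.7810370994970564 gf 0.0
tool shift mm [ 0.4 -2.6  2.2] turn deg [ 0.21  0.1  -0.  ]
```

```bash
python3 -m handwheel '[[0.065,0.0005,-0.0025,0.002,0,0,0],[0.065,0,0,0,0,0,0],[0.065,0,0,0,0,0,0],[0,0,0,0,0,0,0],[0,0,0,0,0,0,0],[0,0,0,0,0,0,0],[0,0,0,0,0,0,0],[0,0,0,0,0,0,0]]' 45
python3 -m handwheel '[[0,0,0,-0.02,0,0,0],[0,0,0,-0.05,0,0,0],[0,0,0,-0.06,0,0,0],[0,0,0,-0.05,0,0,0],[0,0,0,0,0,0,0],[0,0,0,0,0,0,0]]' 45
python3 - <<'E'
from h import *
to([.481,-.1105,.19])
im,d,i=grab("wrist");cv2.imwrite("pics/w5.png",im)
h=cv2.cvtColor(im,cv2.COLOR_BGR2HSV);m=cv2.inRange(h,(100,120,40),(130,255,255));P=cloud(i,d)
T=P[m>0];T=T[T[:,2]>.1];print(len(T),np.nanpercentile(T,[1,50,90,99],axis=0).round(4))
E
```

```text
time: 11.72
position: [0.4453, 0.2172, 0.0089]
tool_rot: [0.368, 3.12, 0.003]
ft_force: [0.3, 0.3, -0.5]
grip_width: 0.559
grip_force: 45.0
time: 12.48
position: [0.4448, 0.2166, 0.1883]
tool_rot: [-0.368, -3.12, -0.002]
ft_force: [-0.3, -0.9, -0.3]
grip_width: 0.553
grip_force: 45.0
pos [0.4448 0.2166 0.1883] yaw 76.55 t 12.47 F [-0.3 -0.9 -0.3] w 0.5527484458392435 gf 44.999884045973886
tool shift mm [-111.3 -309.7   -2.2] turn deg [ 0.08 -0.03  0.  ]
6306 [[0.421  0.1958 0.187 ]
 [0.4329 0.2191 0.2191]
 [0.4616 0.2341 0.22  ]
 [0.4671 0.2403 0.2743]]
```

View pics/w5.png

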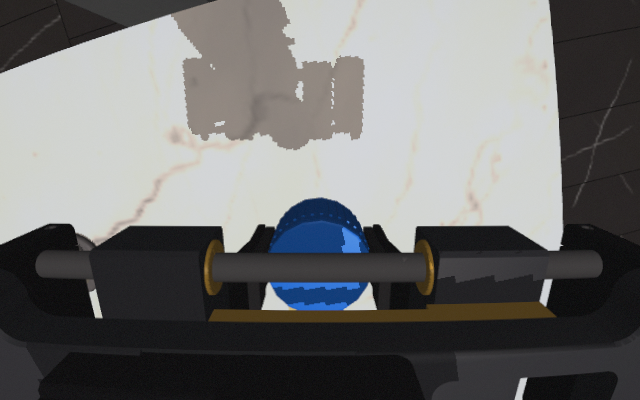

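Cap is held level between the fingers, its top centred near (319,268). I'll fit its centre relative to the TCP.

```bash
python3 - <<'E'
from h import *
s=ctrl.get_state();im,d,i=grab("wrist");h=cv2.cvtColor(im,cv2.COLOR_BGR2HSV);m=cv2.inRange(h,(100,120,40),(130,255,255));P=cloud(i,d)
k=(m>0)&(abs(P[...,2]-.2195)<.003);T=P[k]
A=np.c_[T[:,:2],np.ones(len(T))];print("plane",np.linalg.lstsq(A,T[:,2],rcond=None)[0].round(4),T.min(0).round(4),T.max(0).round(4),T[:,2].mean())
c,r=cv2.minEnclosingCircle(T[:,:2].astype(np.float32));R=Ro.from_rotvec(s["tool_rot"]).as_matrix()
o=np.r_[c,0]-s["position"];print(c,r,"offset world",o[:2].round(4),"tool",(R.T@o).round(4)); to([.481-o[0],-.1103-o[1],.2])
E
```

```text
plane [ 0.0023 -0.0018  0.2179] [0.4211 0.1935 0.2165] [0.4691 0.2406 0.2207] 0.21852065955864047
(0.44540026783943176, 0.21703951060771942) 0.024638338014483452 offset world [0.0011 0.0007] tool [-0.0012  0.0009  0.1875]
pos [0.4442 0.2163 0.1872] yaw 76.54 t 12.57 F [ 0.5 -0.6 -0.4] w 0.5554765332949425 gf 44.999813229369465
tool shift mm [-110.8 -309.9  -12.9] turn deg [-0.03 -0.12 -0.  ]
```

```bash
python3 -m handwheel '[[0,-0.0185,-0.0515,0,0,0,0],[0,-0.0185,-0.0515,0,0,0,0],[0,-0.0185,-0.0515,0,0,0,0],[0,-0.0185,-0.0515,0,0,0,0],[0,-0.0185,-0.0515,0,0,0,0],[0,-0.0185,-0.052,0,0,0,0],[0,0,0,0.03,0,0,0],[0,0,0,0.025,0,0,0],[0,0,0,0,0,0,0],[0,0,0,0,0,0,0],[0,0,0,0,0,0,0]]' 45
python3 - <<'E'
from h import *
to([.4799,-.111,.093])
im,d,i=grab("wrist");P=cloud(i,d);h=cv2.cvtColor(im,cv2.COLOR_BGR2HSV);m=cv2.inRange(h,(100,120,40),(130,255,255))
s=ctrl.get_state();T=P[(m>0)&(abs(P[...,2]-s["position"][2]-.031)<.003)];print(cv2.minEnclosingCircle(T[:,:2].astype(np.float32)),T[:,2].mean())
E
```

```text
time: 13.95
position: [0.4819, -0.1098, 0.1343]
tool_rot: [0.367, 3.118, 0.003]
ft_force: [-0.1, -0.5, -1.1]
grip_width: 0.555
grip_force: 45.0
pos [ 0.4819 -0.1098  0.1343] yaw 76.57 t 13.95 F [-0.1 -0.5 -1.1] w 0.5545589005912024 gf 44.999677046143916
tool shift mm [ 1.7 -1.7 41.3] turn deg [ 0.12  0.09 -0.  ]
((0.48308905959129333, -0.10941705852746964), 0.02469085529446602) 0.1652555624474958
```

```bash
python3 -m handwheel '[[0,0.0018,-0.0015,0.01,0,0,0],[0,0,0,0,0,0,0],[0,0,0,0,0,0,0],[0,0,0,0,0,0,0]]' 45
python3 -c "
from h import *
to([.4799,-.111,.093])"
```

```text
time: 14.5
position: [0.4792, -0.1109, 0.1235]
tool_rot: [0.368, 3.119, 0.003]
ft_force: [-0.1, 0.0, -0.6]
grip_width: 0.557
grip_force: 45.0
pos [ 0.4792 -0.1109  0.1235] yaw 76.55 t 14.5 F [-0.1  0.  -0.6] w 0.5569096735462225 gf 44.9997994180012
tool shift mm [-0.7  0.  30.5] turn deg [ 0.11  0.02 -0.  ]
```

```bash
python3 -m handwheel '[[0,-0.0004,0,0.007,0,0,0],[0,0,0,0.008,0,0,0],[0,0,0,0.006,0,0,0],[0,0,0,0,0,0,0],[0,0,0,0,0,0,0]]' 45
python3 -m handwheel '[[0,0,0,0.003,0,0,0],[0,0,0,0.003,0,0,0],[0,0,0,0,0,0,0]]' 45
python3 -c "
from h import *
to([.4799,-.111,.093])"
```

```text
time: 15.12
position: [0.4796, -0.111, 0.1024]
tool_rot: [0.368, 3.12, 0.003]
ft_force: [-0.8, -0.4, 0.3]
grip_width: 0.556
grip_force: 45.0
time: 15.5
position: [0.4792, -0.1109, 0.096]
tool_rot: [-0.368, -3.12, -0.003]
ft_force: [-0.2, 0.2, -0.1]
grip_width: 0.556
grip_force: 45.0
pos [ 0.4792 -0.1109  0.096 ] yaw 76.55 t 15.5 F [-0.2  0.2 -0.1] w 0.5563498206839662 gf 44.99976692197379
tool shift mm [-0.7  0.1  3. ] turn deg [ 0.1  -0.03  0.  ]
```

The lip has passed over the rim cleanly. Now pressing through the snap.

```bash
python3 -m handwheel '[[0,0,0,0.002,0,0,0],[0,0,0,0.002,0,0,0],[0,0,0,0.002,0,0,0],[0,0,0,0,0,0,0]]' 50
python3 -m handwheel '[[0,0,0,0.002,0,0,0],[0,0,0,0.002,0,0,0],[0,0,0,0,0,0,0]]' 50
python3 -m handwheel '[[0,0,0,0.002,0,0,0],[0,0,0,0.002,0,0,0],[0,0,0,0,0,0,0]]' 50
```

```text
time: 16.0
position: [0.4805, -0.1107, 0.0916]
tool_rot: [0.367, 3.118, 0.004]
ft_force: [-1.3, 1.9, 8.1]
grip_width: 0.559
grip_force: 50.0
time: 16.38
position: [0.48, -0.1107, 0.0867]
tool_rot: [0.368, 3.119, 0.004]
ft_force: [-0.4, 0.1, -0.4]
grip_width: 0.551
grip_force: 50.0
time: 16.75
position: [0.4788, -0.1108, 0.0814]
tool_rot: [-0.368, -3.119, -0.002]
ft_force: [1.7, 1.2, -6.7]
grip_width: 0.554
grip_force: 50.0
```

```bash
python3 -m handwheel '[[0,0,0,0.002,0,0,0],[0,0,0,0.001,0,0,0],[0,0,0,0.001,0,0,0],[0,0,0,0,0,0,0]]' 50
```

```text
time: 17.25
position: [0.4795, -0.1111, 0.0788]
tool_rot: [0.368, 3.12, 0.003]
ft_force: [-2.4, -0.2, 4.1]
grip_width: 0.555
grip_force: 50.0
```

```bash
python3 -m handwheel '[[0,0,0,0.001,0,0,0],[0,0,0,0.001,0,0,0],[0,0,0,0,0,0,0],[0,0,0,0,0,0,0]]' 55
python3 - <<'E'
from h import *
im,d,i=grab("wrist");P=cloud(i,d);h=cv2.cvtColor(im,cv2.COLOR_BGR2HSV);m=cv2.inRange(h,(100,120,40),(130,255,255))
T=P[(m>0)&(abs(P[...,2]-.11)<.003)];print(cv2.minEnclosingCircle(T[:,:2].astype(np.float32)),np.median(T[:,2]),np.linalg.lstsq(np.c_[T[:,:2],np.ones(len(T))],T[:,2],rcond=None)[0]);to([.48,-.111,.079])
E
```

```text
time: 17.75
position: [0.4796, -0.1111, 0.0787]
tool_rot: [-0.368, -3.12, -0.005]
ft_force: [-8.7, 0.3, 19.6]
grip_width: 0.555
grip_force: 55.0
((0.4805595278739929, -0.11061859130859375), 0.024582350626587868) 0.10986528878604558 [0.00574668 0.0004926  0.10714396]
pos [ 0.4796 -0.1111  0.0787] yaw 76.54 t 17.8 F [-8.5  1.2 20.2] w 0.5537285603942704 gf 55.00633935589576
tool shift mm [-0.4  0.2 -0.3] turn deg [ 0.17 -0.03  0.  ]
```

Cap top at 110 mm, centred and level, so it is home on the shoulder, with a steady 20 N push. Handing in.

```bash
python3 -m handwheel '[[0,0,0,0,0,0,0],[0,0,0,0,0,0,0],[0,0,0,0,0,0,0],[0,0,0,0,0,0,0]]' 55 && python3 -c "
from bench import ctrl
print(ctrl.close_job())"
```

```text
time: 18.3
position: [0.4795, -0.1111, 0.0787]
tool_rot: [-0.368, -3.12, -0.005]
ft_force: [-8.2, 1.9, 20.6]
grip_width: 0.552
grip_force: 55.0
the job is handed in; nothing more can be done
None
```

The bottle is closed: the stopper is fully in the neck, the cap has clicked home on the shoulder, and the gripper was still pressing it down with about 20 N when I handed the job in at 18.3 s (no verdict was returned).

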